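# Open the sprung lid of a bench incubator and lay it back on its stop

## Robot

A 6-joint arm with a two-finger parallel gripper is mounted at the origin on a cart in front of the work surface, level with it; the furniture and walls round the work are solid. World frame = base frame: x ahead of the robot, y to its left, z up, the work surface at z = 0. Lengths are in m, angles in rad, forces in N, time in s.
With the tool pointing down it reaches from about 0.25 to 0.725 m from the base axis. Payload 4 kg.
Tool frame: the origin (TCP) lies on the centre line of the jaws, within the pads' length; the fingertips stand ahead of it and the grasp point (between the pads) lies 3 mm ahead of it (bot.tcp_to_tips is the z of the fingertips in the tool frame, in m); z points along the fingers, y is the line along which they close (so a half turn about z gives the same grasp; the last joint's range is limited). The gripper opens to 85 mm and grips with 20 to 120 N. Pads are 22 mm wide; open, the fingers measure 114 mm over their backs; the gripper's body (76 mm by 85 mm) begins 54 mm behind the grasp point. The pads swing forward as they close: fully open they stand 13 mm farther back than shut.
Start: joints at [1.313, 0.241, 0.005, 1.335, 0, 1.571], TCP at [0.127, 0.483, 0.223] pointing down, gripper open.
Joint ranges: [-2.72, 2.72], [-1.05, 1.87], [-1.09, 1.28], [-1.99, 2.15], [-1.42, 1.44], [-3.14, 3.14]. Speed limits (rad/s): [2.79, 2.79, 3.14, 3.14, 3.14, 3.14].

## Interface

Orientations are given as a unit quaternion [x, y, z, w].
In Python, from workcell import telemetry, camera, camera_params, ticket, boxes_of, cut_out, spot_point, bot gives the robot as it stands.
- The arm moves only by the shell command python3 -m creep 'ROWS'. ROWS is text: rows parted by semicolons, each of 5 numbers parted by spaces: the opening, from 0 (shut) to 1 (fully open), then the shift along the tool's x, y, z in units of 150 mm (1.0 is 150 mm), then the turn about the tool's z in units of 180 degrees (1.0 is 180 degrees). In form: claw x y z turn; .... A call has 1 to 12 rows; each row is the pose to reach, as a shift and turn from the pose commanded when the call began, along the tool's axes at that moment, turning the shorter way round; what a row does not reach only later rows make up. A row lasts 1/8 s, in which the tool goes at most 62.5 mm and 10.7 degrees, less where a joint would pass 70% of its speed; a pose out of reach is approached as far as the arm can. A call with a number of a shift or a turn outside -1 to 1 is refused whole. A call with a gripper value outside its range is refused whole. The fingers move at their own pace and stop on an object; the grip force is fixed at half the most. Time passes only in rows, so rows that repeat a pose let the fingers close. It gives the time, the measured TCP pose, the force, the opening and the grip force at its end, in the units of the state.
- telemetry.get_obs(): the state, without advancing time (a new reading comes with each control period).
- camera(name): name is "side" or "top"; returns the picture (384x512x3 uint8, red, green, blue); there is no depth.
- camera_params(name): a dict with "camera_matrix" (3x3 intrinsics, pixels), "eye" and "attitude" of the camera in the world. Camera axes: x right, y down, z forward; pixel columns grow to the right and rows downward; lengths in m; the calibration is good to about 2 mm. A picture is of the moment at which its call begins. camera_params takes no time and is no camera call.
- ticket.job_done(): hands the job in; it is judged then, once.
Trained networks look in the newest picture that a camera, given by its name, has taken for a name from the list of things; names that differ only in an ending like _2 or _b are one class to them, and where a whole thing is asked for, a point or a joint stands for the part that bears it (a point fixed in the world has none). Each returns a list of dicts, best first, with "conf" (0 to 1); they miss things now and then, are a little off and sometimes report something else, mostly with a low value. They report only what shows in the picture. A call takes as long as a camera call.
- boxes_of(thing, camera): "at" ([x, y, z] in m, in world coordinates, good to about 4 mm: the middle of the surface that is visible of it).
- cut_out(thing, camera): "pixels" (384x512 bool, what is visible of it).
- spot_point(thing, camera): "at" ([x, y, z] in m, in world coordinates, good to about 4 mm: a listed point, or the origin of a listed thing).
The state is a dict: "clock": time; "joint_pos": joint angles; "joint_vel": joint speeds; "tau": joint torques, N m; "eef_pos": TCP position; "tool_rot": TCP orientation; "ft_force": force on the tool from outside, world axes, zero at the start; "ft_torque": the same for the moment, N m; "grip_width": finger opening in m; "grasp_force": force on a finger pad.
Only numpy, scipy, OpenCV 4.12 (cv2) and the standard library are available. Lean on these libraries where they do the work, as an engineer would, in place of code of your own. Each camera call takes 0.05 s, during which the arm holds its last target. There are 200 camera calls.

## Task

Open the little incubator so that the vials inside can be reached: press the red release button so that the lid springs up, and take hold of the popped-up lid to steady it, holding it still half open for a moment. Then swing it by its handle over past upright and lower it gently, without letting it drop, until it rests against its rear stop; let go, and leave the bottle and the beaker beside it alone.

Things in the scene. Friction and masses are not known exactly. Their poses are not given: they have to be found in the camera images.
- incubator: White bench incubator, blue trim, fixed, 140 mm deep (x), 220 mm wide (y). Origin: centre of its underside; x points from its front to its rear, y to its left. At the left a chamber with vials under a blue lid; at the right a console, top 97 mm high. Behind the hinge two lid stops rise to 131 mm. A sprung rod in the chamber lifts the unlatched lid to about 0.85 rad at most and stays under it.
- lid (a joint): Lid angle, rad: 0 shut and latched (level), about 0.7 to 0.85 where the unlatched lid settles on the lifting rod after bobbing (up to 1.1) for a second or two, 1.57 upright, 2.0 on the rear stop. The hinge is nearly free: past upright the lid (about 180 g) falls onto the stop unless held.
- cover: The moving lid: plate 95 x 110 x 12 mm with its loop handle. Its origin lies on the hinge axis at the plate's middle height; when shut its axes are those of the incubator, and it extends to -x of its origin.
- lid_handle (a point): Middle of the handle's cross bar: black round bar, 12 mm diameter, parallel to the hinge, 72 mm clear between its two arms, 35 mm beyond the lid's free edge in the plane of the lid (29 mm clear between bar and plate), 130 mm from the hinge axis. Lid shut: 91 mm above the worktop, in front of the incubator.
- lid_hinge (a point): Point on the hinge axis at mid-width of the lid, 91 mm above the worktop, fixed on the incubator (x +30, y +45 mm from its origin). The axis is the incubator's y. At lid angle q the handle bar is 130 mm x cos q in front of this point (towards the incubator's -x) and 130 mm x sin q above it.
- release_top (a point): Centre of the top of the red round release button, 32 mm across, on the console near its front, 117 mm above the worktop and 65 mm to the right of the lid's edge. Press straight down.
- release (a joint): Travel of the release button in m: 0 free, 0.008 fully down. It springs back; pressing takes 1.5 N at first and 5 N fully down; the latch lets go of the lid at about 0.006.
- bottle: Bystander: small clear reagent bottle, partly white, with a black cap, 46 mm across, 88 mm high, standing to the left of the incubator. Origin: centre of its underside.
- beaker: Bystander: clear beaker, 84 mm across, 89 mm high, standing to the right of the incubator. Origin: centre of its underside.

How it is judged:
On the way, in this order (a step that is already met when the one before it is completed fails the run):
1. the release button is pressed well down (value of joint release above 0.004 m).
2. the popped-up lid (between 0.25 and 1.3 rad) is held still by the fingers for 0.3 s (value of joint lid between 0.25 and 1.3 rad and velocity of joint lid between -0.25 and 0.25 rad/s and contact force between the fingers and cover above 0.3 N), for 0.3 s.
At the end, for the whole second after the job is handed in: The lid rests, still, on its rear stop (lid angle over 1.92 rad of 2.0), the button has sprung back, and the bottle and the beaker stand within 30 mm of where they stood (value of joint lid above 1.92 rad and velocity of joint lid between -0.1 and 0.1 rad/s and value of joint release below 0.002 m and distance of each of bottle, beaker from where it was at the start of the episode below 0.03 m); the robot touches nothing.
It fails at once if the lid falls or is slammed: faster than 1.3 rad/s in the opening direction beyond 1.6 rad (value of joint lid above 1.6 rad and velocity of joint lid above 1.3 rad/s).
It fails at once if the bottle or the beaker is pushed more than 30 mm or tipped (distance of any of bottle, beaker from where it was at the start of the episode above 0.03 m or angle between any of bottle, beaker's own z axis and vertical above 0.4 rad).
It also fails if it takes over 51 s, if anything falls off the work surface, if the arm or the gripper's body presses on something with over 40 N, if the wrist force passes 120 N, or if a joint passes its speed limit or range.

## Working session

There is one attempt and no reset: what is moved stays moved. The work goes in short steps, Python scripts to look and compute and a shell command to move; the robot and the scene stay as the last step left them, time stands still between calls to the robot, and variables do not carry over. Pictures are saved under pics/ and viewed, at most 10 in all, crops included, and the job is handed in when it is done.

```bash
mkdir -p pics; python3 - <<'E'
from workcell import *
import cv2,numpy as np
o=telemetry.get_obs();print({k:np.round(v,3).tolist() for k,v in o.items()},bot.tcp_to_tips)
a=[]
for c in("side","top"):
    a.append(camera(c)[:,:,::-1]); p=camera_params(c);print(c,np.round(p["eye"],3))
    for t in("lid_handle","lid_hinge","release_top","incubator","bottle","beaker"):
        for r in spot_point(t,c)[:1]:print(c,t,np.round(r["at"],4),round(r["conf"],2))
cv2.imwrite("pics/a.png",cv2.resize(np.hstack(a),(800,300)))
E
```

```text
{'clock': 0.0, 'joint_pos': [1.313, 0.241, 0.004, 1.335, -0.0, 1.571], 'joint_vel': [-0.0, 0.0, 0.0, -0.001, 0.001, 0.001], 'tau': [0.0, -37.232, 25.241, 0.017, 0.0, -0.0], 'eef_pos': [0.127, 0.483, 0.222], 'tool_rot': [0.129, 0.992, -0.001, -0.0], 'ft_force': [0.23, 0.679, 0.411], 'ft_torque': [-0.029, -0.013, 0.025], 'grasp_force': 0.0, 'grip_width': 0.086} 0.022
side [0.247 0.668 0.436]
side lid_handle [ 0.4227 -0.0137  0.0914] 0.58
side lid_hinge [ 0.5467 -0.0435  0.0925] 0.57
side release_top [ 0.4667 -0.1499  0.1266] 0.68
side incubator [ 0.5121 -0.0826 -0.0034] 0.87
side bottle [ 0.5308  0.0829 -0.002 ] 0.68
top [ 0.292 -0.07   0.926]
top lid_handle [ 0.4208 -0.0182  0.0923] 0.74
top lid_hinge [ 0.552  -0.0433  0.09  ] 0.86
top release_top [ 0.4628 -0.1444  0.1201] 0.6
top incubator [ 0.5131 -0.0812  0.0023] 0.89
top bottle [ 0.5282  0.0825 -0.0031] 0.63
top beaker [ 0.5115 -0.2911 -0.0007] 0.55
```

View image.

View pics/a.png

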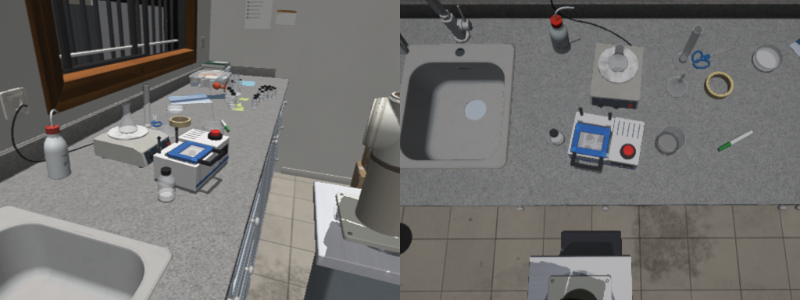

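```bash
python3 -m creep '0 -0.2 -0.2 0 0.055; 0 -0.4 -0.4 0 0.11; 0 -0.6 -0.6 0 0.165; 0 -0.8 -0.8 0 0.22; 0 -1 -1 0 0.275; 0 -1 -1 0 0.33; 0 -1 -1 0 0.385; 0 -1 -1 0 0.44; 0 -1 -1 0 0.478; 0 -1 -1 0 0.478'
```

```text
clock: 1.95
eef_pos: [0.2343, 0.3002, 0.223]
tool_rot: [0.77, 0.638, 0.0, -0.0]
ft_force: [0.1, 0.9, 0.9]
grip_width: 0.0001
grasp_force: 0.0
```

The picture (side left, top right) shows the incubator at about (605,140) in the top half, the red button at (628,151), the handle at (586,160), the bottle at (556,136) and the beaker at (670,140). The network points agree with that. Next I refine the button and handle positions.

```bash
cat > h.py <<'E'
from workcell import *
import numpy as np
from scipy.spatial.transform import Rotation as R
def ray(c,u,v,z):
    p=camera_params(c);a=np.array(p["attitude"]);a=a if a.shape==(3,3) else R.from_quat(a).as_matrix()
    d=a@np.linalg.inv(p["camera_matrix"])@[u,v,1];e=np.array(p["eye"]);return e+d*(z-e[2])/d[2]
E
python3 - <<'E'
from h import *
for c in("top","side"):
    im=camera(c).astype(int)
    m=(im[...,0]>130)&(im[...,1]<60)&(im[...,2]<60)
    for r in cut_out("release_top",c)[:1]+cut_out("release",c)[:1]:
        k=r["pixels"]; y,x=np.nonzero(k&m); print(c,"btn",len(x),k.sum(),r["conf"], x.size and ray(c,x.mean(),y.mean(),.115 if c=="top" else .112))
    for t in("lid_handle","release_top","lid_hinge","incubator"):
        for r in spot_point(t,c)[:1]:print(c,t,np.round(r["at"],4),round(r["conf"],2))
E
```

```text
top btn 125 137 0.67 [ 0.46524262 -0.14410308  0.115     ]
top btn 133 162 0.48 [ 0.46505048 -0.14478644  0.115     ]
top lid_handle [ 0.421  -0.0175  0.0949] 0.6
top release_top [ 0.4611 -0.1415  0.12  ] 0.6
top lid_hinge [ 0.5483 -0.0438  0.0923] 0.64
top incubator [ 0.514  -0.0846  0.0007] 0.6
side btn 25 104 0.51 [ 0.46370044 -0.14166575  0.112     ]
side lid_handle [ 0.4207 -0.0171  0.0879] 0.92
side release_top [ 0.4668 -0.1478  0.1244] 0.57
side lid_hinge [ 0.55   -0.0416  0.0924] 0.67
side incubator [ 0.5105 -0.0842 -0.0022] 0.87
```

```bash
python3 -m creep '0 -0.3 0.3 0 0; 0 -0.6 0.6 0 0; 0 -0.9 0.9 0 0; 0 -1 1 0 0; 0 -1 1 0 0'; python3 -m creep '0 -0.3 0.3 0 0; 0 -0.6 0.6 0 0; 0 -0.9 0.9 0 0; 0 -1 0.95 0 0; 0 -1 0.95 0 0;0 -1 0.95 0 0'
```

```text
clock: 3.28
eef_pos: [0.3542, 0.1235, 0.2229]
tool_rot: [0.772, 0.636, 0.0, -0.0]
ft_force: [0.7, 0.8, 0.1]
grip_width: -0.0003
grasp_force: 0.0
clock: 4.03
eef_pos: [0.4648, -0.048, 0.2228]
tool_rot: [0.77, 0.638, -0.0, -0.001]
ft_force: [0.5, 0.7, 0.3]
grip_width: 0.0004
grasp_force: 0.0
```

```bash
python3 -m creep '0 -0.3 0.1 0 0; 0 -0.6 0.12 0 0; 0 -0.63 0.12 0.15 0; 0 -0.63 0.12 0.35 0; 0 -0.63 0.12 0.46 0; 0 -0.63 0.12 0.46 0;0 -0.63 0.12 0.46 0'
```

```text
clock: 4.9
eef_pos: [0.4658, -0.1447, 0.1549]
tool_rot: [0.77, 0.638, 0.0, 0.001]
ft_force: [0.7, 0.1, -0.6]
grip_width: 0.0001
grasp_force: 0.0
```

```bash
python3 -m creep '0 0 0 0.06 0; 0 0 0 0.1 0; 0 0 0 0.13 0; 0 0 0 0.15 0; 0 0 0 0.155 0;0 0 0 0.155 0'; python3 - <<'E'
from h import *
camera("top")
for r in spot_point("lid_handle","top")[:2]:print(np.round(r["at"],4),r["conf"])
E
```

```text
clock: 5.65
eef_pos: [0.4654, -0.1456, 0.1307]
tool_rot: [0.771, 0.637, 0.0, 0.0]
ft_force: [0.2, -0.5, -0.3]
grip_width: -0.0
grasp_force: 0.0
[ 0.4195 -0.0188  0.0936] 0.68
```

```bash
python3 -m creep '0 0 0 0.02 0; 0 0 0 0.03 0;0 0 0 0.03 0'; python3 - <<'E'
from h import *
import cv2
print(bot.tcp_to_tips)
im=camera("side")
cv2.imwrite("pics/b.png",cv2.resize(im[110:290,150:350,::-1],(800,600)[:1]+(600,)))
E
```

```text
clock: 6.12
eef_pos: [0.4651, -0.1455, 0.1259]
tool_rot: [0.771, 0.637, -0.0, -0.0]
ft_force: [-0.1, 0.1, 0.4]
grip_width: 0.0002
grasp_force: 0.0
0.022
```

View pics/b.png

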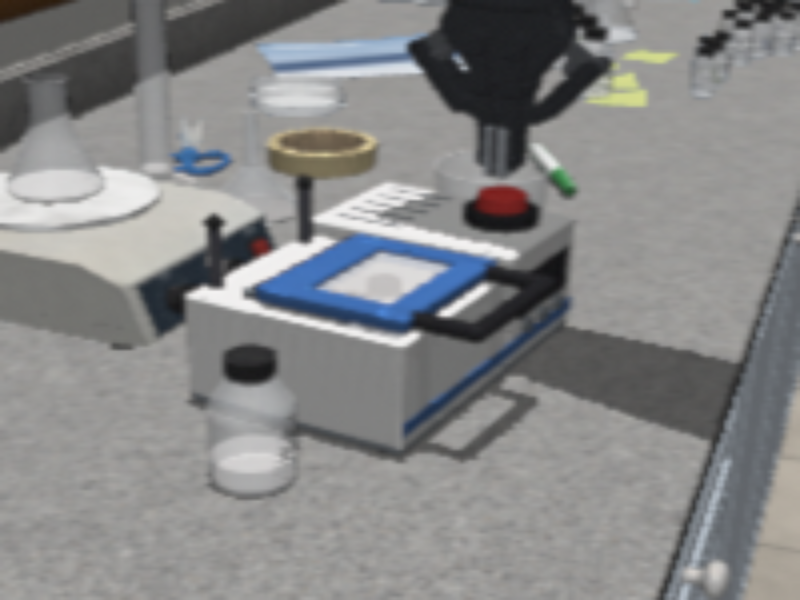

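```bash
python3 - <<'E'
from h import *
import cv2
for c in("side","top"):
    p=camera_params(c);a=np.array(p["attitude"]);a=a if a.shape==(3,3) else R.from_quat(a).as_matrix()
    for P in([.465,-.1455,.104],[.465,-.1455,.117],[.465,-.1455,.126],[.465,-.1455,.133],[.465,-.18,.104]):
        q=np.array(p["camera_matrix"])@a.T@(np.array(P)-p["eye"]);q/=q[2]
        print(c,P,q[:2], (q[0]-150)*4,(q[1]-110)*600/180)
im=camera("top");cv2.imwrite("pics/c.png",cv2.resize(im[130:250,200:360,::-1],(800,600)))
E
```

```text
side [0.465, -0.1455, 0.104] [275.13528494 172.87949019] 500.5411397540154 209.5983006354054
side [0.465, -0.1455, 0.117] [275.37067549 167.92807565] 501.48270197247257 193.09358549124593
side [0.465, -0.1455, 0.126] [275.5352603  164.46605217] 502.14104121570244 181.55350724178598
side [0.465, -0.1455, 0.133] [275.66420035 161.75381237] 502.65680140939503 172.5127079056112
side [0.465, -0.18, 0.104] [278.87806954 168.22064298] 515.512278171369 194.06880992926034
top [0.465, -0.1455, 0.104] [291.76566144 193.1273145 ] 567.0626457779688 277.0910483257287
top [0.465, -0.1455, 0.117] [292.2564501  191.96712288] 569.0258003936951 273.22374291941316
top [0.465, -0.1455, 0.126] [292.60514379 191.14283426] 570.4205751675477 270.4761141894583
top [0.465, -0.1455, 0.133] [292.88156988 190.48938144] 571.5262795075512 268.2979381366775
top [0.465, -0.18, 0.104] [306.43068999 193.07209544] 625.7227599667092 276.9069847975403
```

View pics/c.png

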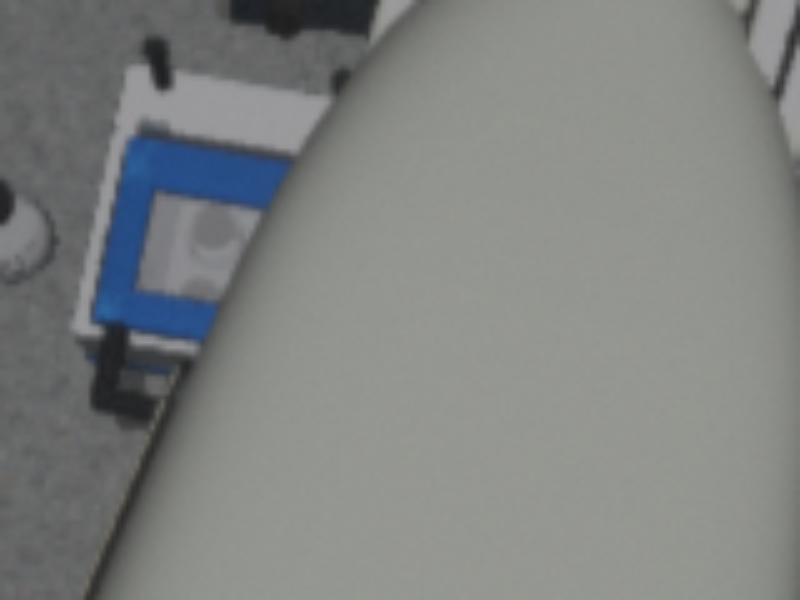

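The side crop shows the closed fingertips at about (500,172) and the button top at (502,193). The tips are still roughly 13 mm above the button, directly over it in column. The top crop is mostly hidden by the arm. I keep going down until there is force.

```bash
python3 -m creep '0 0 0 0.03 0; 0 0 0 0.06 0;0 0 0 0.06 0'; python3 -m creep '0 0 0 0.02 0; 0 0 0 0.04 0;0 0 0 0.04 0'
```

```text
clock: 6.6
eef_pos: [0.4648, -0.1454, 0.1165]
tool_rot: [0.771, 0.637, -0.0, -0.001]
ft_force: [0.4, 0.0, -0.4]
grip_width: 0.0
grasp_force: 0.0
clock: 6.98
eef_pos: [0.4654, -0.1456, 0.1112]
tool_rot: [0.771, 0.637, 0.0, 0.0]
ft_force: [0.2, -0.0, 1.0]
grip_width: 0.0
grasp_force: 0.6
```

```bash
python3 -m creep '0 0 0 0.015 0; 0 0 0 0.03 0;0 0 0 0.03 0'; python3 - <<'E'
from h import *
import cv2
im=camera("side")
cv2.imwrite("pics/d.png",cv2.resize(im[90:210,195:355,::-1],(800,600)))
E
```

```text
clock: 7.35
eef_pos: [0.4654, -0.1456, 0.1068]
tool_rot: [0.771, 0.637, 0.0, 0.0]
ft_force: [-0.2, 0.6, 3.2]
grip_width: -0.0003
grasp_force: 1.7
```

View pics/d.png

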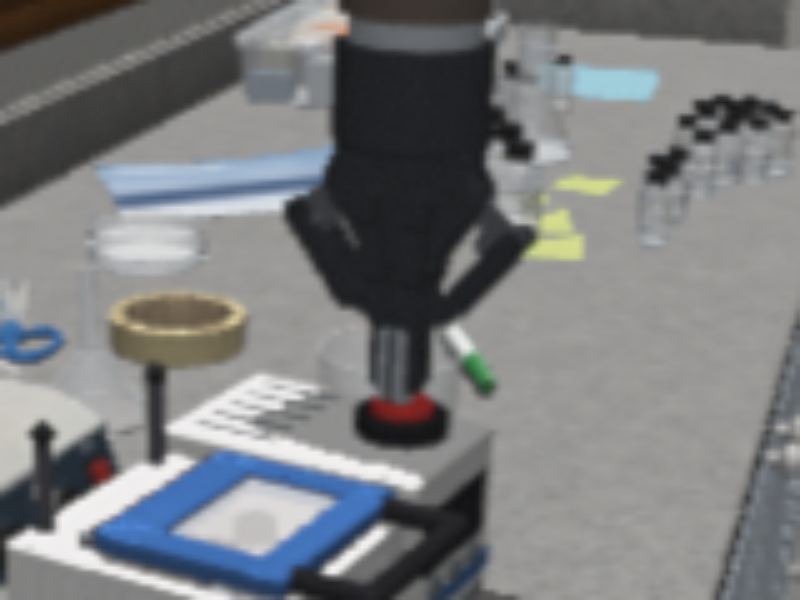

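The tips are on the button (crop at about (400,385)). At 3.2 N the button is down about 4 mm, so the tips' true height is about the TCP reading plus 6 mm. I press the rest of the way, then retreat.

```bash
python3 -m creep '0 0 0 0.015 0; 0 0 0 0.025 0;0 0 0 0.025 0;0 0 0 0.025 0'; python3 - <<'E'
from h import *
camera("side")
for r in spot_point("lid_handle","side")[:2]:print(np.round(r["at"],4),r["conf"])
E
```

```text
clock: 7.9
eef_pos: [0.4655, -0.1456, 0.1045]
tool_rot: [0.771, 0.637, 0.0, 0.001]
ft_force: [-3.8, 0.8, 13.7]
grip_width: -0.0001
grasp_force: 7.1
[ 0.4376 -0.0214  0.157 ] 0.75
```

```bash
python3 -m creep '0 0 0 -0.1 0; 0 0 0 -0.4 0; 0 0 0 -0.7 0; 0.5 0 0 -1 0; 0.5 0 0 -1 0; 0.5 0 0 -1 0; 0.5 0 0 -1 0; 0.5 0 0 -1 0'; python3 - <<'E'
from h import *
for c in("side","top"):
    camera(c)
    for n in("lid_handle","release_top"):
        for r in spot_point(n,c)[:1]:
            a=np.array(r["at"]);d=a-[.550,-.0433,.091];f=-(d[0]*.982-d[1]*.189)
            print(c,n,np.round(a,4),r["conf"],"fwd",f,"q",np.arctan2(d[2],f),"r",np.hypot(d[2],f))
E
```

```text
clock: 9.0
eef_pos: [0.4646, -0.1453, 0.2515]
tool_rot: [0.771, 0.637, -0.001, -0.001]
ft_force: [-0.0, 0.8, 0.2]
grip_width: 0.0426
grasp_force: 0.0
side lid_handle [ 0.4561 -0.0217  0.1798] 0.69 fwd 0.09629220000000004 q 0.7449420444176206 r 0.1309871283021351
side release_top [ 0.4663 -0.15    0.1229] 0.43 fwd 0.06202710000000006 q 0.4750152004691167 r 0.06974934504645909
top lid_handle [ 0.4559 -0.0223  0.1817] 0.55 fwd 0.09637520000000002 q 0.7550710008629758 r 0.13234299820934994
```

```bash
python3 -m creep '0.5 0.3 -0.1 0 0; 0.5 0.6 -0.2 0 0; 0.5 0.785 -0.207 0 0; 0.5 0.785 -0.207 0.1 0; 0.5 0.785 -0.207 0.2 0;0.5 0.785 -0.207 0.2 0;0.5 0.785 -0.207 0.2 0'; python3 - <<'E'
from h import *
import cv2
im=camera("side")
for r in spot_point("lid_handle","side")[:1]:print(np.round(r["at"],4),r["conf"])
p=camera_params("side");a=np.array(p["attitude"]);a=a if a.shape==(3,3) else R.from_quat(a).as_matrix()
e=telemetry.get_obs()["eef_pos"]
for P in(e,[.456,-.024,.18]):
        q=np.array(p["camera_matrix"])@a.T@(np.array(P)-p["eye"]);q/=q[2];print((q[0]-160)*5,(q[1]-80)*5)
cv2.imwrite("pics/e.png",cv2.resize(im[80:200,160:320,::-1],(800,600)))
E
```

```text
clock: 10.18
eef_pos: [0.4571, -0.0242, 0.2235]
tool_rot: [0.771, 0.637, 0.0, 0.0]
ft_force: [0.1, -0.0, 0.2]
grip_width: 0.0425
grasp_force: 0.0
[ 0.4496 -0.0204  0.1716] 0.69
524.5886037146141 295.3702903252314
524.1002573607028 397.52478907648737
```

View pics/e.png

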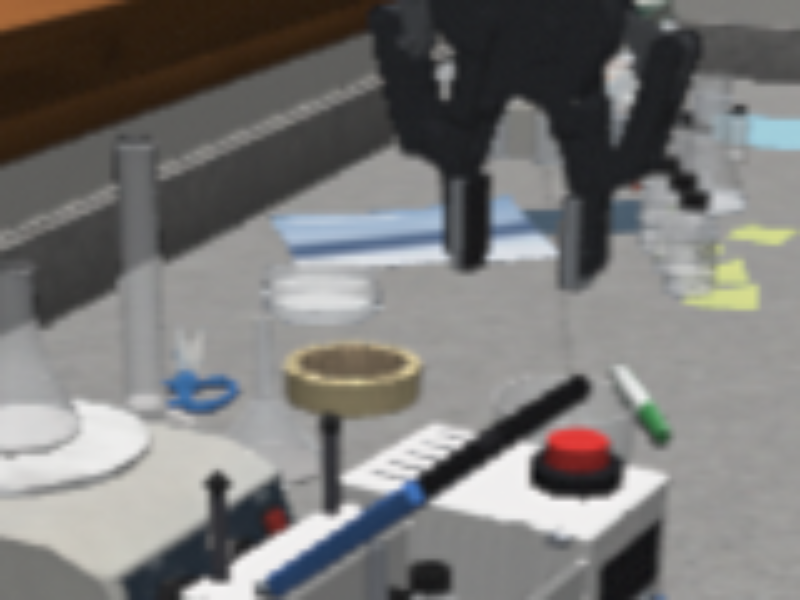

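```bash
python3 -m creep '0.36 0 -0.036 0 0;0.36 0 -0.036 0.1 0; 0.36 0 -0.036 0.2 0; 0.36 0 -0.036 0.25 0; 0.36 0 -0.036 0.25 0;0.36 0 -0.036 0.25 0'; python3 - <<'E'
from h import *
import cv2
im=camera("side")
cv2.imwrite("pics/f.png",cv2.resize(im[100:190,200:320,::-1],(800,600)))
for c in("side","top"):
    camera(c)
    for r in spot_point("lid_handle",c)[:1]:print(np.round(r["at"],4),r["conf"])
E
```

```text
clock: 11.02
eef_pos: [0.4519, -0.0231, 0.186]
tool_rot: [0.771, 0.637, 0.0, 0.0]
ft_force: [-0.6, 0.3, 0.5]
grip_width: 0.0304
grasp_force: 0.0
[ 0.453  -0.0222  0.1742] 0.61
[ 5.111e-01 -8.100e-02 -4.000e-04] 0.48
```

View pics/f.png

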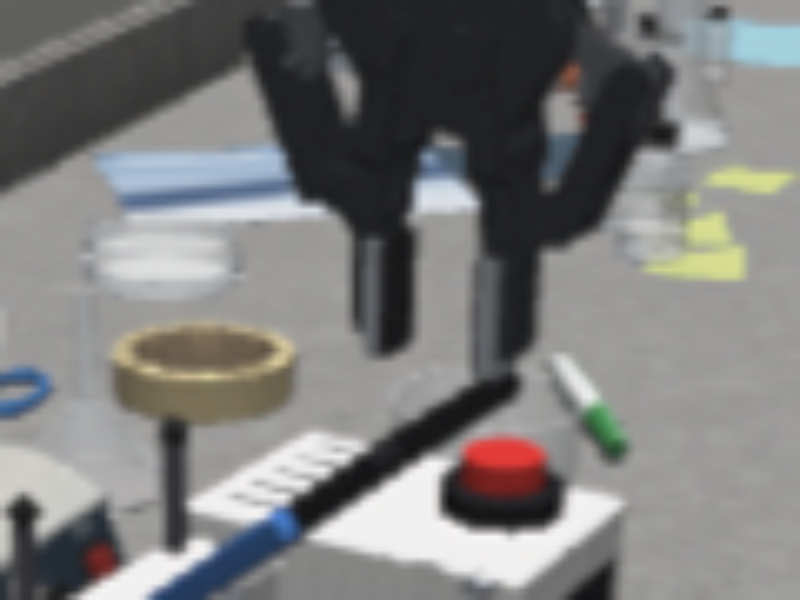

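```bash
python3 - <<'E'
from h import *
p=camera_params("side");a=np.array(p["attitude"]);a=a if a.shape==(3,3) else R.from_quat(a).as_matrix()
def pr(P):
    q=np.array(p["camera_matrix"])@a.T@(np.array(P)-p["eye"]);q/=q[2];return np.round([(q[0]-200)*6.667,(q[1]-100)*6.667]).astype(int).tolist()
F=np.array([-.982,.189,0]);L=np.array([.189,.982,0]);H=np.array([.550,-.0433,.091])
for q in(.65,.7,.75,.8):
    d=F*np.cos(q)+[0,0,np.sin(q)]
    print(q,"barfar",pr(H+.13*d-.042*L),"mid",pr(H+.13*d),"near",pr(H+.13*d+.042*L),"platecorner near",pr(H+.095*d+.055*L))
e=np.array([.4519,-.0231,.186]);print([pr(e+[0,0,z]) for z in(0,.007,.014)])
for s in(1,-1):print(pr(e+[0,0,.007]+s*.015*F), pr(e+[0,0,.007]+s*.015*F+.011*L),pr(e+[0,0,.007]+s*.015*F-.011*L))
E
```

```text
0.65 barfar [514, 394] mid [454, 431] near [388, 472] platecorner near [285, 532]
0.7 barfar [504, 377] mid [443, 414] near [377, 454] platecorner near [277, 519]
0.75 barfar [493, 360] mid [432, 396] near [365, 436] platecorner near [268, 506]
0.8 barfar [481, 344] mid [419, 380] near [352, 418] platecorner near [259, 493]
[[445, 381], [445, 360], [446, 338]]
[489, 368] [472, 378] [505, 359]
[403, 351] [386, 360] [420, 342]
```

The crop shows the bar mid at about (447,420), straddled by the finger tips at (380,355) and (500,378). The lid angle is about 0.68. The jaw is centred over the bar, so I descend and grip.

```bash
python3 -m creep '0.36 0 0 0.07 0; 0.36 0 0 0.14 0; 0.36 0 0 0.21 0; 0.36 0 0 0.21 0; 0.36 0 0 0.21 0'; python3 -m creep '0.2 0 0 0 0; 0 0 0 0 0; 0 0 0 0 0; 0 0 0 0 0; 0 0 0 0 0; 0 0 0 0 0; 0 0 0 0 0; 0 0 0 0 0'; python3 - <<'E'
from h import *
import cv2
im=camera("side")
cv2.imwrite("pics/g.png",cv2.resize(im[100:190,200:320,::-1],(800,600)))
for r in spot_point("lid_handle","side")[:1]:print(np.round(r["at"],4),r["conf"])
E
```

```text
clock: 11.9
eef_pos: [0.4516, -0.0231, 0.1539]
tool_rot: [0.771, 0.637, -0.0, -0.0]
ft_force: [-0.0, -0.4, 0.3]
grip_width: 0.031
grasp_force: 0.0
clock: 12.9
eef_pos: [0.4514, -0.023, 0.154]
tool_rot: [0.771, 0.637, -0.0, -0.0]
ft_force: [-2.1, 1.4, 4.2]
grip_width: 0.0096
grasp_force: 58.9
[ 0.4502 -0.0179  0.1735] 0.76
```

View pics/g.png

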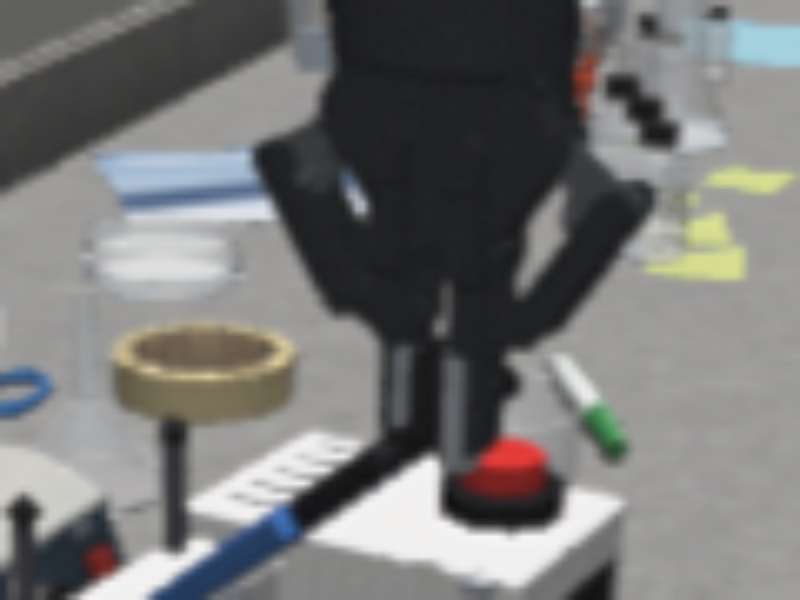

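Gripped: the pads are round the bar at about (440,420), at 59 N and a lid angle of about 0.685. I work out the arc next.

```bash
python3 - <<'E'
from h import *
b=.685
for seg in ([.74,.82,.9,.98,1.06,1.14,1.22,1.3,1.38,1.46],[1.52,1.57,1.62,1.67,1.72,1.77,1.82,1.87],[1.91,1.95,1.98,2.01]):
    for q in seg: print(q,round(.13*(np.cos(b)-np.cos(q))/.15,3),round(-.13*(np.sin(q)-np.sin(b))/.15,3))
    b=seg[-1];print()
E
```

```text
0.74 0.031 -0.036
0.82 0.08 -0.085
0.9 0.132 -0.131
0.98 0.188 -0.171
1.06 0.247 -0.208
1.14 0.309 -0.239
1.22 0.373 -0.266
1.3 0.439 -0.287
1.38 0.507 -0.303
1.46 0.575 -0.313

1.52 0.052 -0.004
1.57 0.095 -0.005
1.62 0.138 -0.004
1.67 0.182 -0.001
1.72 0.225 0.004
1.77 0.267 0.012
1.82 0.31 0.021
1.87 0.351 0.033

1.91 0.033 0.011
1.95 0.065 0.023
1.98 0.089 0.033
2.01 0.113 0.044
```

```bash
python3 -m creep '0 0 0 0 0; 0 0 0 0 0; 0 0 0 0 0; 0 0 0 0 0'
```

```text
clock: 13.5
eef_pos: [0.4514, -0.023, 0.1539]
tool_rot: [0.771, 0.637, -0.0, -0.0]
ft_force: [-3.4, 2.0, 4.7]
grip_width: 0.0097
grasp_force: 59.0
```

```bash
python3 -m creep '0 0 0.03 -0.036 0; 0 0 0.08 -0.085 0; 0 0 0.132 -0.131 0; 0 0 0.188 -0.171 0; 0 0 0.247 -0.208 0; 0 0 0.309 -0.239 0; 0 0 0.309 -0.239 0'; python3 - <<'E'
from h import *
camera("side")
for r in spot_point("lid_handle","side")[:1]:print(np.round(r["at"],4),r["conf"])
E
```

```text
clock: 14.38
eef_pos: [0.499, -0.0317, 0.1919]
tool_rot: [0.771, 0.637, 0.002, 0.001]
ft_force: [-4.6, 2.9, 8.6]
grip_width: 0.0092
grasp_force: 59.0
[ 0.5    -0.0285  0.2074] 0.91
```

```bash
python3 -m creep '0 0 0.064 -0.027 0; 0 0 0.13 -0.048 0; 0 0 0.198 -0.064 0; 0 0 0.266 -0.074 0; 0 0 0.266 -0.074 0'; python3 -m creep '0 0 0.052 -0.004 0; 0 0 0.095 -0.005 0; 0 0 0.138 -0.004 0; 0 0 0.182 -0.001 0; 0 0 0.225 0.004 0; 0 0 0.225 0.004 0'
```

```text
clock: 15.1
eef_pos: [0.5394, -0.0391, 0.2027]
tool_rot: [0.77, 0.638, 0.002, 0.002]
ft_force: [-0.6, 2.8, 6.9]
grip_width: 0.0095
grasp_force: 61.1
clock: 15.85
eef_pos: [0.5704, -0.0449, 0.2001]
tool_rot: [0.77, 0.638, 0.001, -0.0]
ft_force: [-1.1, 5.6, 1.9]
grip_width: 0.0096
grasp_force: 62.4
```

```bash
python3 -m creep '0 0 0.042 0.008 0; 0 0 0.085 0.017 0; 0 0 0.126 0.029 0; 0 0 0.159 0.04 0; 0 0 0.191 0.052 0; 0 0 0.215 0.062 0; 0 0 0.24 0.073 0; 0 0 0.24 0.073 0; 0 0 0.24 0.073 0'; python3 - <<'E'
from h import *
import cv2
im=camera("side")
cv2.imwrite("pics/h.png",cv2.resize(im[70:190,160:320,::-1],(800,600)))
for r in spot_point("lid_handle","side")[:1]:print(np.round(r["at"],4),r["conf"])
E
```

```text
clock: 16.98
eef_pos: [0.6019, -0.0518, 0.1905]
tool_rot: [0.771, 0.637, -0.001, -0.002]
ft_force: [-11.0, 5.8, 10.6]
grip_width: 0.0094
grasp_force: 62.5
[ 0.6033 -0.0505  0.2081] 0.86
```

View pics/h.png

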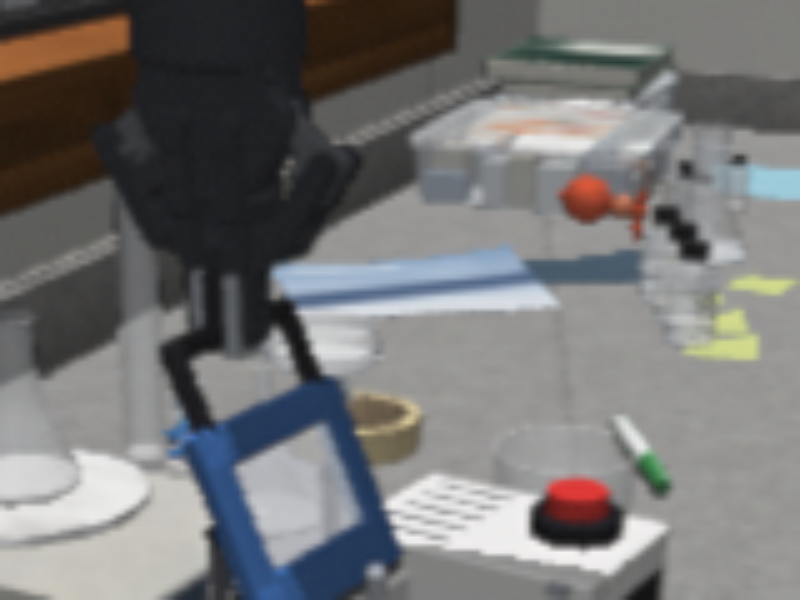

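The lid is tilted back against its stops (bar at about (230,330)), and the −11 N rearward force confirms the contact. I let go and lift straight up.

```bash
python3 -m creep '0.1 0 0 0 0; 0.2 0 0 0 0; 0.4 0 0 0 0; 0.4 0 0 0 0; 0.4 0 0 0 0; 0.4 0 0 -0.1 0; 0.4 0 0 -0.2 0; 0.4 0 0 -0.35 0; 0.4 0 0 -0.5 0; 0.4 0 0 -0.6 0; 0.4 0 0 -0.6 0; 0.4 0 0 -0.6 0'; python3 - <<'E'
from h import *
import cv2
im=camera("side")
cv2.imwrite("pics/i.png",cv2.resize(im[70:220,120:320,::-1],(800,600)))
for t in("lid_handle","bottle"):
    for r in spot_point(t,"side")[:1]:print(t,np.round(r["at"],4),r["conf"])
E
```

```text
clock: 18.58
eef_pos: [0.6047, -0.0523, 0.2793]
tool_rot: [0.771, 0.637, 0.0, 0.0]
ft_force: [-0.1, -0.1, -1.6]
grip_width: 0.0346
grasp_force: 0.0
lid_handle [ 0.6021 -0.0477  0.2069] 0.56
bottle [0.5278 0.0821 0.0014] 0.81
```

View pics/i.png

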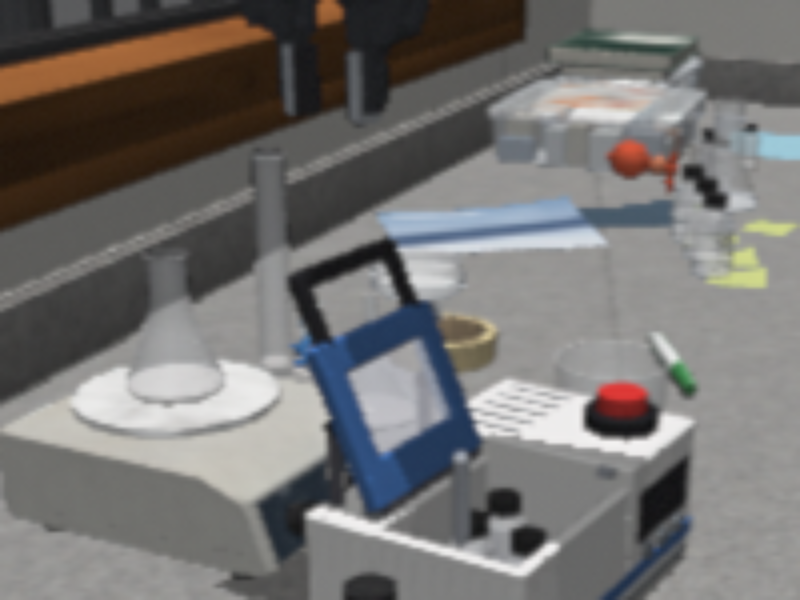

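The lid rests open on its stops with the handle at about (350,265), the button is up, the bottle and beaker haven't moved, and the gripper is clear.

```bash
python3 -c "
from workcell import ticket
print(ticket.job_done())"
```

```text
the job is handed in; nothing more can be done
None
```

The incubator is open: I pressed the button, held the popped-up lid still at about 0.69 rad, and lowered it onto its rear stop. The gripper has let go and is clear, the bottle and beaker stand where they were, and I handed the job in at about 19 s; the hand-in call returned no verdict.

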